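Park a sanding drum at the top of the sloped gutter

TASK

With a fingertip, push the orange sanding drum lying in the sloped gutter up the slope and over the crest, so that it settles against the red end stop; once it sits there on its own, push the yellow tab fully in, so that the keeper bar crosses the gutter behind the drum and it cannot roll back. Only push: do not lift the drum or take it out of the gutter, and leave the spare drum and everything else on the table where it stands.

Things in the scene. Friction and masses are not known exactly. Their poses are not given: they have to be found in the camera images.
- gutter: Aluminium gutter, 272 mm long, 76 mm wide over its walls, fixed on a blue base plate. Origin on the table under its middle; x points level up the slope to the red stop, y to the side with the yellow tab, z up. The floor rises straight from z = 33 mm at x = -130 (low lip, 12 mm high, 6 thick) to the crest (slope 8 degrees). Side walls, 68 mm apart inside, stand 14 mm above the floor.
- crest (a point): Top of the gutter's floor, on its middle line: x = 75, y = 0, z = 62 mm in the gutter's frame. Beyond it the floor dips 7 degrees towards the red stop.
- stop_foot (a point): Foot of the red end stop's face, on the middle line: x = 130, y = 0, z = 55 mm in the gutter's frame. The stop is 10 mm thick and 76 mm wide; its top is at z = 100 mm.
- drum: The sanding drum to be moved: smooth orange plastic (slippery), black ends, 52 mm diameter, 62 mm long, about 0.2 kg, rolling freely in the gutter with its axis across it. Origin at its centre. Its axes turn as it rolls.
- drum_center (a point): Centre of that drum. At the start it rests against the low lip, about x = -110, z = 62 mm in the gutter's frame. Once its centre is past the crest it rolls on to the stop by itself and rests at x = 104, z = 84 mm.
- keeper (a joint): Keeper slide, m: 0 = drawn out (gutter clear), 0.060 = fully in. It slides level in the gutter's -y direction, with about 1.5 N of friction, and stays where it is left. Starts between 0 and 0.008.
- keeper_face (a point): Middle of the outer face of the yellow tab, the face to push (it looks to the gutter's +y). In the gutter's frame: x = 65, y = 109 minus the joint value, z = 103 mm. The tab is upright, 32 mm along the gutter, 8 mm thick, z = 77 to 125 mm.
- keeper_tip (a point): End of the steel keeper bar (10 by 12 mm, z = 77 to 89 mm, 55 mm long from the tab): y = 46 mm minus the joint value in the gutter's frame. It slides over a blue guide block outside the wall (x = 50 to 80, y = 39 to 73, top z = 76 mm).
- spare_drum: A second, like drum standing on end on the table beside the gutter, 62 mm high, origin at its foot: leave alone.
- sanding_block: Cork sanding block 115 x 62 x 32 mm on the table beside the gutter, origin under its centre: leave alone.
- tape_roll: Blue tape roll, 90 mm across, 25 mm high, origin under its centre: leave alone.
- water_bottle: Water bottle, 64 mm across, 200 mm high, origin under its centre: leave alone.
- resin_can: Red can, 100 mm across, 120 mm high, beyond the gutter's stop end, origin under its centre: leave alone.
Mind the look-alikes: they are no part of the job. Leave any green or turquoise look-alike of the drum alone.

How it is judged:
By the outcome, as a careful person would: the job done as asked, in the order asked, and still so for the second after the job is handed in, with the robot touching nothing.
It also fails if it takes over 53 s, if anything falls off the work surface, if the arm or the gripper's body presses on something with over 40 N, if the wrist force passes 120 N, or if a joint passes its speed limit or range.

ROBOT

A 6-joint arm with a two-finger parallel gripper is mounted at the origin on the work surface. World frame = base frame: x ahead of the robot, y to its left, z up, the work surface at z = 0. Lengths are in m, angles in degrees, forces in N, time in s.
With the tool pointing down it reaches from about 0.4 to 0.825 m from the base axis. Payload 7 kg.
Tool frame: the origin (TCP) lies between the finger pads; the fingertips stand 22 mm ahead of it and the grasp point (between the pads) lies 3 mm ahead of it; z points along the fingers, y is the direction in which the jaws open and shut (so a half turn about z gives the same grasp; the last joint's range is limited). The gripper opens to 88 mm and grips with 3 to 60 N. Pads are 19 mm wide; open, the fingers measure 130 mm over their backs; the gripper's body (78 mm by 193 mm) begins 47 mm behind the grasp point.
Start: joints at [-59.238, 20.546, 0.682, 0, -70.136, -16.507], TCP at [0.166, -0.654, 0.249] pointing down, gripper open.
Joint ranges: [-176.03, 176.03], [-82.01, 121.73], [-58.28, 71.71], [-173.87, 95.51], [-174.79, -0.11], [-173.66, 173.66]. Speed limits (degrees/s): [136.94, 136.94, 172.46, 180, 180, 180].

INTERFACE

Orientations are given as [roll, pitch, yaw] about the fixed x, y, z axes, in that order (R = Rz(yaw) Ry(pitch) Rx(roll)).
In Python, from plant import telemetry, cams, r gives the robot as it stands.
- The arm moves only by the tool carry_out, never from a script. Its argument "commands" is one flat list of numbers, 5 for each row, row after row: the shift along the world's x, y, z as a fraction of full scale, then the turn about the world's z as a fraction of full scale, then the gripper's target within -1 to 1 (shut at 1, half-way at 0, fully open at -1). In form: [x, y, z, turn, claw, x, y, z, turn, claw, ...]. A call has 1 to 8 rows; each row shifts and turns the commanded pose from where the row before left it; what a row does not reach is not made up. Full scale, the value 1, is 0.04 m for a shift and 4 degrees for a turn. A row lasts 1/10 s, in which the tool goes at most 50 mm and 8.59 degrees, less where a joint would pass 70% of its speed; a pose out of reach is approached as far as the arm can. A call with a number of a shift or a turn outside -1 to 1 is refused whole. A call with a gripper value outside its range is refused whole. The fingers move at their own pace and stop on an object; "grip_force" is the grip in N (left out, the last holds). Time passes only in rows, so rows that do not move let the fingers close. It gives the time, the measured TCP pose, the force and the opening at its end, in the units of the state.
- telemetry.get_state(): the state, without advancing time (a new reading comes with each control period).
- cams.capture(name): name is "scene" or "top" or "wrist"; returns a dict with "frame" (480x640x3 uint8, red, green, blue), "camera_matrix" (3x3 intrinsics, pixels), "k1" (the pictures are not rectified: a ray, as slopes to the right and down, at radius r is drawn at 1 + k1 r^2 times it, then the intrinsics apply), "camera_from_world" (4x4, takes a point from world to camera coordinates); the wrist camera has in their place "mount" (4x4, takes a point from camera to tool coordinates, whose origin is the TCP and whose axes are the flange's). Camera axes: x right, y down, z forward; pixel columns grow to the right and rows downward; lengths in m; the calibration is good to about 2 mm. A picture is of the moment at which its call begins: read the wrist's pose just before it. There is no depth.
- r.close_job(): hands the job in, once; it reports no verdict.
The state is a dict: "time_s": time; "joints": joint angles; "qd": joint speeds; "joint_torque": joint torques, N m; "tcp_pos": TCP position; "eef_rot": TCP orientation; "contact_force": force on the tool from outside, world axes, zero at the start; "moment": the same for the moment, N m; "gripper_width": finger opening in m.
Only numpy, scipy, OpenCV 4.12 (cv2) and the standard library are available. Lean on these libraries where they do the work, as an engineer would, in place of code of your own. Each camera call takes 0.05 s, during which the arm holds its last target. There are 200 camera calls.

## Working session

There is one attempt and no reset: what is moved stays moved. The work goes in short steps, Python scripts to look and compute and a tool call to move; the robot and the scene stay as the last step left them, time stands still between calls to the robot, and variables do not carry over. Pictures are saved under pics/ and viewed, about 8 in all and at most 12, crops included, and the job is handed in when it is done.

Besides the shell and the picture viewer there is one more tool, called after "Request:" as name(argument=value, ...), one argument or row to a line, values as JSON. carry_out: Moves the arm, as the interface text tells. Shift numbers are shares of 0.04 m and turn numbers shares of 4 degrees, none past 1 either way. Its arguments: {"type":"object","properties":{"commands":{"type":"array"},"grip_force":{"type":"number"}},"required":["commands"]}

```bash
mkdir -p pics; cat > h.py <<'E'
import sys; sys.path.insert(0,'.')
import numpy as np, cv2
from plant import telemetry, cams, r
def snap(n,f):
    c=cams.capture(n); cv2.imwrite('pics/'+f,cv2.cvtColor(c['frame'],cv2.COLOR_RGB2BGR)); return c
def proj(c,P,T=None):
    T=c['camera_from_world'] if T is None else T
    T=np.array(T);p=np.atleast_2d(P)@T[:3,:3].T+T[:3,3]
    s=p[:,:2]/p[:,2:]; s=s*(1+c['k1']*(s**2).sum(1,keepdims=True)); K=np.array(c['camera_matrix'])
    return s@K[:2,:2].T+K[:2,2]
def ray(c,uv):
    K=np.array(c['camera_matrix']);d=(np.atleast_2d(uv)-K[:2,2])@np.linalg.inv(K[:2,:2]).T
    s=d.copy()
    for _ in range(20): s=d/(1+c['k1']*(s**2).sum(1,keepdims=True))
    T=np.array(c['camera_from_world']);R=T[:3,:3]
    return -R.T@T[:3,3], np.c_[s,np.ones(len(s))]@R
def atz(c,uv,z):
    o,d=ray(c,uv); z=np.asarray(z)*np.ones(len(d)); return o+d*((z-o[2])/d[:,2])[:,None]
E
python3 - <<'E'
from h import *
import pickle
print(telemetry.get_state())
d={n:snap(n,n+'0.png') for n in('scene','top')}
pickle.dump(d,open('c0.pkl','wb'))
for n in d: print(d[n]['camera_matrix'],d[n]['k1'],d[n]['camera_from_world'])
E
```

```text
{'time_s': 0.0, 'joints': array([-5.92354046e+01,  2.05911284e+01,  6.33510434e-01, -2.01440590e-02,
       -7.01351693e+01, -1.65061764e+01]), 'qd': array([ 0.01318657, -0.0330868 ,  0.05541552, -0.0808401 , -0.03203212,
        0.04719564]), 'joint_torque': array([ 4.75655488e-04, -5.82716489e+01,  2.93056941e+01,  6.99678987e+00,
        7.00867851e-03, -1.89024017e-04]), 'tcp_pos': array([ 0.16610718, -0.65377586,  0.24762404]), 'eef_rot': array([ 1.79905656e+02, -8.20889320e-03, -1.65748435e+02]), 'contact_force': array([-0.42678459, -0.53385387,  0.16952985]), 'moment': array([ 0.02010016, -0.00479066,  0.0360511 ]), 'gripper_width': 0.08794844838558932}
[[594.88494716   0.         330.11667648]
 [  0.         594.88494716 245.14024206]
 [  0.           0.           1.        ]] -0.1949769024123189 [[-0.42658142  0.90437646  0.01146795  0.27491843]
 [ 0.75524784  0.3631585  -0.54563413 -0.38609452]
 [-0.49762335 -0.22409624 -0.83794503  1.72418673]
 [ 0.          0.          0.          1.        ]]
[[446.44289111   0.         318.30827597]
 [  0.         446.44289111 245.71857053]
 [  0.           0.           1.        ]] -0.05975130461824725 [[ 0.01274439 -0.99991487 -0.00279718 -0.01878246]
 [-0.98934829 -0.01220393 -0.14505526  0.61472965]
 [ 0.14500877  0.00461603 -0.9894196   1.06081701]
 [ 0.          0.          0.          1.        ]]
```

View pics/top0.png

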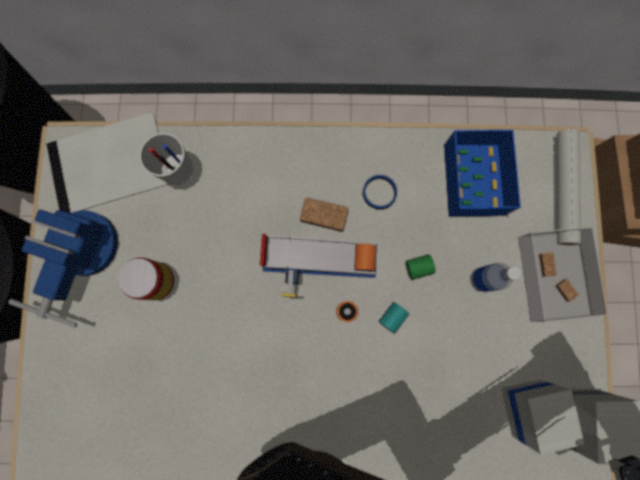

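View pics/scene0.png

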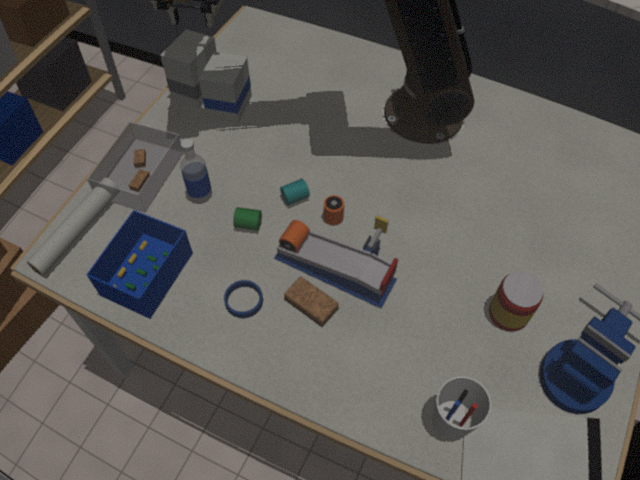

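Top view: orange lying drum at (366,257) in the gutter at its low end, red stop at (264,250), yellow tab at (291,295). The orange spare stands at (347,311); the green drum (420,266) and the turquoise one (394,317) are look-alikes. The drum in the gutter is the one meant. One enlarged crop will confirm this.

```bash
python3 - <<'E'
import cv2,numpy as np
a=cv2.imread('pics/top0.png')[228:303,245:395]; b=cv2.imread('pics/scene0.png')[213:308,265:405]
a=cv2.resize(a,None,fx=5,fy=5,interpolation=2)[:, :]; b=cv2.resize(b,None,fx=5,fy=5,interpolation=2)
a=cv2.resize(a,(600,300)); b=cv2.resize(b,(442,300))
a=cv2.convertScaleAbs(a,alpha=1.3);b=cv2.convertScaleAbs(b,alpha=1.3)
b=cv2.copyMakeBorder(b,0,0,0,158,0)
cv2.imwrite('pics/crop0.png',np.vstack([a,b]))
E
```

```text
(no output)
```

View pics/crop0.png

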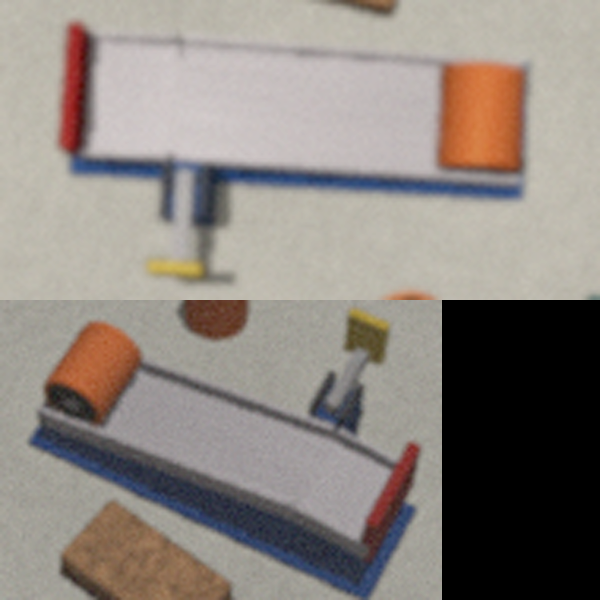

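The crop confirms it: the orange drum with a black end lies in the gutter by the low lip, and the spare is outside it. Next I fit the gutter pose from both views.

```bash
python3 - <<'E'
from h import *
import pickle
from scipy.optimize import least_squares
d=pickle.load(open('c0.pkl','rb'))
T=lambda u,v:(245+u/4,228+v/4); S=lambda u,v:(265+u/3.157,213+(v-300)/3.157)
obs=[('top',(140,-38,100),T(68,24)),('top',(140,38,100),T(62,151)),('top',(-136,-38,46),T(529,62)),('top',(-136,38,46),T(522,176)),('top',(75,-38,76),T(180,38)),
('scene',(140,38,100),S(420,448)),('scene',(-136,-38,46),S(38,410)),('scene',(75,-38,76),S(300,503)),('scene',(130,-38,100),S(366,545-50+5) )][:8]
def W(p,P): c,s=np.cos(p[2]),np.sin(p[2]); P=np.atleast_2d(P)/1000; return P@np.array([[c,s,0],[-s,c,0],[0,0,1]])+[p[0],p[1],0]
f=lambda p:np.concatenate([(proj(d[n],W(p,P))[0]-uv) for n,P,uv in obs])
s=least_squares(f,[.6,0,1.57],loss='soft_l1');p=s.x;print(p[:2],np.degrees(p[2]));print(np.round(f(p).reshape(-1,2),1))
np.save('p.npy',p)
# tab: both cameras
for uv in (T(147,267),T(203,270)): print('tab',(atz(d['top'],uv,.125)[0]-[p[0],p[1],0])@np.array([[np.cos(p[2]),-np.sin(p[2]),0],[np.sin(p[2]),np.cos(p[2]),0],[0,0,1]]))
for n,P in dict(drum=(-110,0,62),crest=(75,0,62),rest=(104,0,84),keeper=(65,109,103),stop=(130,0,100)).items():
  print(n,W(p,P)[0],proj(d['top'],W(p,P))[0],proj(d['scene'],W(p,P))[0])
for q in (0,4,8): print(q,proj(d['top'],W(p,[(49,109-q,125),(81,109-q,125),(49,101-q,125)])).round(1).tolist(),proj(d['scene'],W(p,[(49,109-q,125),(81,109-q,125)])).round(1).tolist())
sp=atz(d['top'],[(347,311)],.062);print('spare',sp)
E
```

```text
[ 0.59108464 -0.01558172] 88.15363137964273
[[-0.4 -0.2]
 [-1.   0.1]
 [-1.7 -1.1]
 [-0.8  1. ]
 [-0.3 -0.8]
 [-0.5 -3.1]
 [-1.4 -0.5]
 [-3.6 -0.7]]
tab [0.0820817  0.10370507 0.125     ]
tab [0.05034858 0.1039431  0.125     ]
drum [ 0.58754048 -0.12552461  0.062     ] [365.24115101 256.41247045] [292.74446997 235.94958573]
crest [0.59350111 0.05937934 0.062     ] [289.21975039 253.04852117] [363.3111734  266.88251761]
rest [0.59443548 0.08836428 0.084     ] [276.46858199 251.32085312] [375.49482763 266.94057586]
keeper [0.4842355  0.05289647 0.103     ] [289.80442544 297.73671499] [380.44076846 220.54365202]
stop [0.59527319 0.11435078 0.1       ] [264.79420236 249.92770189] [386.64399591 267.85416611]
0 [[296.2, 297.8], [282.1, 297.1], [296.4, 294.2]] [[374.9, 212.4], [387.6, 217.6]]
4 [[296.3, 296.0], [282.2, 295.3], [296.5, 292.4]] [[374.2, 213.6], [386.8, 218.9]]
8 [[296.4, 294.2], [282.3, 293.6], [296.6, 290.7]] [[373.5, 214.9], [386.1, 220.1]]
spare [[ 0.4555939  -0.08171653  0.062     ]]
```

Fitted gutter: origin (0.591, -0.016), yaw about 88°. Plan: close the jaws and turn them across the gutter, which gives a wide flat pusher. Then bring them in high behind the drum.

Request:
carry_out(
  commands=[0,0,0.8,0,1,0,0,0.8,0.5,1,0.5,0.6,0,1,1,0.5,0.6,0,1,1,0.5,0.6,0,1,1,0.5,0.6,0,1,1,0.5,0.6,0,1,1,0.5,0.6,0,1,1],
  grip_force=20,
)

```text
time_s: 0.9
tcp_pos: [0.2867, -0.509, 0.3122]
eef_rot: [180.0, 0.0, -139.6]
contact_force: [0.5, -0.7, 0.1]
gripper_width: 0.029
```

Request:
carry_out(
  commands=[0.5,0.6,0,1,1,0.5,0.6,0,1,1,0.5,0.6,0,1,1,0.5,0.6,0,1,1,0.5,0.6,0,1,1,0.5,0.6,0,1,1,0.5,0.6,0,1,1,0.5,0.6,0,1,1],
)

```text
time_s: 1.7
tcp_pos: [0.4467, -0.317, 0.3123]
eef_rot: [180.0, 0.0, -107.6]
contact_force: [0.5, 0.1, 0.0]
gripper_width: 0.0006
```

Request:
carry_out(
  commands=[0.55,0.6,0,1,1,0.55,0.6,0,1,1,0.6,0.6,0,1,1,0.6,0.6,0,1,1,0.6,0.6,0,0,1,0.6,0.4,0,0,1,0,0,0,0,1,0,0,0,0,1],
)

```text
time_s: 2.5
tcp_pos: [0.5862, -0.1817, 0.3117]
eef_rot: [179.9, 0.0, -91.7]
contact_force: [-1.0, 0.0, -0.4]
gripper_width: 0.0005
```

```bash
python3 - <<'E'
from h import *
from scipy.spatial.transform import Rotation as R
s=telemetry.get_state(); c=snap('wrist','w1.png')
M=np.array(c['mount']);G=np.eye(4);G[:3,:3]=R.from_euler('xyz',s['eef_rot'],degrees=True).as_matrix();G[:3,3]=s['tcp_pos']
T=np.linalg.inv(G@M); p=np.load('p.npy')
def W(P): a,b=np.cos(p[2]),np.sin(p[2]); P=np.atleast_2d(P)/1000; return P@np.array([[a,b,0],[-b,a,0],[0,0,1]])+[p[0],p[1],0]
im=cv2.imread('pics/w1.png')
for P in [(-136,-38,46),(-136,38,46),(-136,0,62),(-110,31,88),(-110,-31,88),(75,38,76),(75,-38,76),(130,-38,100),(130,38,100),(49,105,125),(81,105,125)]:
    q=proj(c,W(P),T)[0]; print(P,q.round(0)); cv2.drawMarker(im,tuple(int(v) for v in q.clip(-99,999)),(0,255,0),0,10)
cv2.imwrite('pics/w1m.png',im)
E
```

```text
(-136, -38, 46) [275. 233.]
(-136, 38, 46) [352. 234.]
(-136, 0, 62) [313. 237.]
(-110, 31, 88) [348. 273.]
(-110, -31, 88) [279. 272.]
(75, 38, 76) [348. 433.]
(75, -38, 76) [277. 433.]
(130, -38, 100) [277. 490.]
(130, 38, 100) [348. 490.]
(49, 105, 125) [424. 444.]
(81, 105, 125) [421. 471.]
```

View pics/w1m.png

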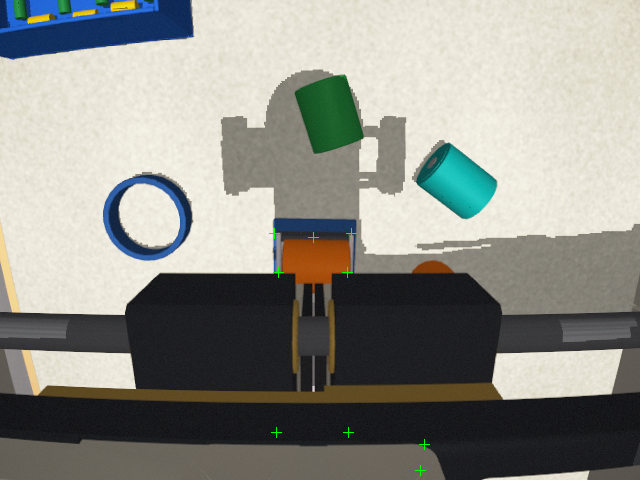

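The marks match the drum and low lip; the gutter middle lies about 2 mm towards world -x. The green and turquoise look-alikes are clear of the arm. Next I descend behind the drum.

Request:
carry_out(
  commands=[-0.05,0,-0.8,0,1,0,0,-0.8,0,1,0,0,-0.8,0,1,0,0,-0.8,0,1,0,0,-0.8,0,1,0,0,-0.8,0,1,0,0,-0.8,0,1,0,0,-0.3,0,1],
)

```text
time_s: 3.35
tcp_pos: [0.5816, -0.1828, 0.0738]
eef_rot: [179.7, 0.0, -91.8]
contact_force: [-0.5, -0.8, -0.2]
gripper_width: 0.0003
```

Request:
carry_out(
  commands=[0,0.15,0,0,1,0,0.15,0,0,1,0,0.15,0,0,1,0,0.1,0,0,1,0,0.1,0,0,1],
)

```text
time_s: 3.85
tcp_pos: [0.5848, -0.1557, 0.0778]
eef_rot: [-179.9, -0.0, -91.7]
contact_force: [-0.0, -1.6, 0.4]
gripper_width: 0.0005
```

Request:
carry_out(
  commands=[0.005,0.15,0.021,0,1,0.005,0.15,0.021,0,1,0.005,0.15,0.021,0,1,0.005,0.15,0.021,0,1,0.005,0.15,0.021,0,1,0.005,0.15,0.021,0,1,0.005,0.15,0.021,0,1,0.005,0.15,0.021,0,1],
)

```text
time_s: 4.65
tcp_pos: [0.5858, -0.1077, 0.0833]
eef_rot: [180.0, -0.0, -91.7]
contact_force: [0.6, -0.8, 0.2]
gripper_width: 0.0002
```

```bash
python3 - <<'E'
from h import *
a=snap('top','t2.png');b=snap('scene','s2.png')
A=cv2.imread('pics/t2.png')[220:310,240:400];B=cv2.imread('pics/s2.png')[180:310,250:410]
cv2.imwrite('pics/c2.png',np.hstack([cv2.resize(A,(400,225),interpolation=2),cv2.resize(B[:90],(400,225),interpolation=2)]) if 0 else np.vstack([cv2.resize(A,(480,270),interpolation=2),cv2.resize(B[20:130],(480,330),interpolation=2)]))
E
```

```text
(no output)
```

View pics/c2.png

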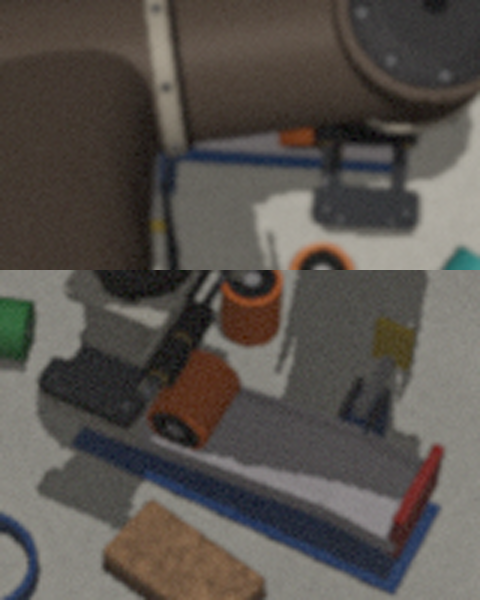

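The drum is rolling up square in front of the finger, now about x = -56. I keep pushing.

Request:
carry_out(
  commands=[0.005,0.15,0.021,0,1,0.005,0.15,0.021,0,1,0.005,0.15,0.021,0,1,0.005,0.15,0.021,0,1,0.005,0.15,0.021,0,1,0.005,0.15,0.021,0,1,0.005,0.15,0.021,0,1,0.005,0.15,0.021,0,1],
)

```text
time_s: 5.55
tcp_pos: [0.5874, -0.0598, 0.0901]
eef_rot: [180.0, -0.0, -91.7]
contact_force: [-0.6, -2.6, 1.4]
gripper_width: 0.0006
```

Request:
carry_out(
  commands=[0.005,0.15,0.021,0,1,0.005,0.15,0.021,0,1,0.005,0.15,0.021,0,1,0.005,0.15,0.021,0,1,0.005,0.15,0.021,0,1,0.005,0.15,0.021,0,1,0.005,0.1,0.014,0,1,0.005,0.1,0.014,0,1],
)

```text
time_s: 6.35
tcp_pos: [0.589, -0.0158, 0.0962]
eef_rot: [180.0, -0.0, -91.7]
contact_force: [-0.8, -1.7, 1.7]
gripper_width: 0.0006
```

Request:
carry_out(
  commands=[0.003,0.08,0.011,0,1,0.003,0.08,0.011,0,1,0.003,0.08,0.011,0,1,0.003,0.08,0.011,0,1,0.003,0.08,0.011,0,1,0.003,0.08,0.011,0,1,0.003,0.08,0.011,0,1,0.003,0.08,0.011,0,1],
)

```text
time_s: 7.15
tcp_pos: [0.5899, 0.0097, 0.0997]
eef_rot: [180.0, -0.0, -91.7]
contact_force: [0.3, -1.4, 2.1]
gripper_width: 0.0004
```

```bash
python3 - <<'E'
from h import *
print(telemetry.get_state()['tcp_pos'])
b=snap('scene','s3.png')
B=cv2.imread('pics/s3.png')[200:310,250:410]
cv2.imwrite('pics/c3.png',cv2.resize(B,(640,440),interpolation=2))
E
```

```text
[0.58994214 0.00966606 0.09971278]
```

View pics/c3.png

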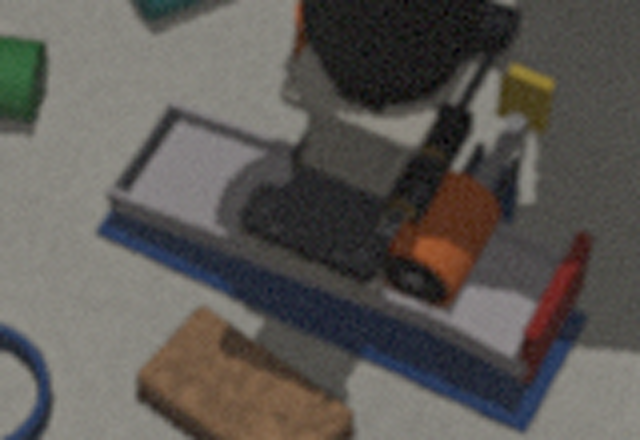

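The drum is just short of the crest, at about x = 61. I go on slowly over it.

Request:
carry_out(
  commands=[0.003,0.08,0.01,0,1,0.003,0.08,0.01,0,1,0.003,0.08,0.01,0,1,0.003,0.08,0.01,0,1,0.002,0.06,0,0,1,0.002,0.06,0,0,1,0.002,0.06,0,0,1,0.002,0.06,0,0,1],
)

```text
time_s: 8.0
tcp_pos: [0.5907, 0.0322, 0.1012]
eef_rot: [180.0, 0.0, -91.7]
contact_force: [0.3, -0.2, 0.2]
gripper_width: 0.0002
```

Request:
carry_out(
  commands=[0.002,0.06,0,0,1,0.002,0.06,0,0,1,0.002,0.06,0,0,1,0,0,0,0,1,0,0,0,0,1,0,0,0,0,1],
)

```text
time_s: 8.6
tcp_pos: [0.591, 0.039, 0.1013]
eef_rot: [-180.0, 0.0, -91.7]
contact_force: [-1.0, -0.2, 0.0]
gripper_width: 0.0004
```

```bash
python3 - <<'E'
from h import *
print(telemetry.get_state()['tcp_pos'])
b=snap('scene','s4.png')
B=cv2.imread('pics/s4.png')[200:310,250:410]
cv2.imwrite('pics/c4.png',cv2.resize(B,(640,440),interpolation=2))
E
```

```text
[0.59098994 0.03895121 0.10129202]
```

View pics/c4.png

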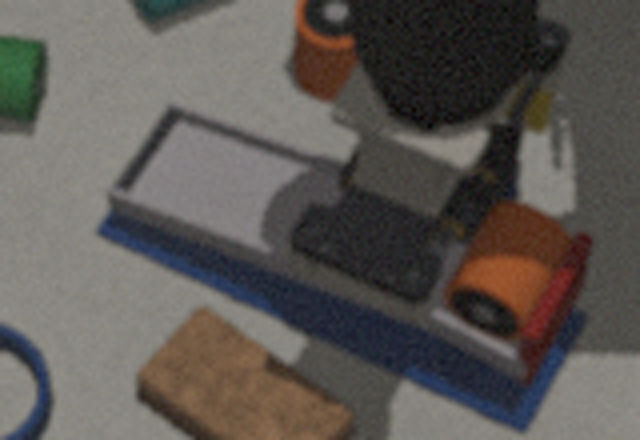

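The drum rests against the red stop with the finger clear of it. I raise the tool and go round to the outer side of the tab.

Request:
carry_out(
  commands=[0,-0.1,0.6,0,1,0,0,0.8,0,1,0,0,0.8,0,1,0,0,0.8,0,1,-0.8,0.1,0,0,1,-0.8,0.1,0,0,1,-0.8,0.15,0,0,1,-0.8,0.1,0,0,1],
)

```text
time_s: 9.45
tcp_pos: [0.4618, 0.0529, 0.2212]
eef_rot: [-180.0, 0.0, -91.8]
contact_force: [0.5, -0.1, 0.3]
gripper_width: 0.0005
```

Request:
carry_out(
  commands=[-0.45,0,0,0,1,0,0,0,0,1,0,0,-0.5,0,1,0,0,-0.5,0,1,0,0,-0.5,0,1,0,0,-0.5,0,1,0,0,-0.65,0,1,0,0,0,0,1],
)

```text
time_s: 10.25
tcp_pos: [0.4435, 0.052, 0.1127]
eef_rot: [179.7, -0.1, -91.8]
contact_force: [0.8, -0.6, -0.5]
gripper_width: 0.0008
```

```bash
python3 - <<'E'
from h import *
print(telemetry.get_state()['tcp_pos'])
b=snap('scene','s5.png')
B=cv2.imread('pics/s5.png')[200:310,250:410]
cv2.imwrite('pics/c5.png',cv2.resize(B,(640,440),interpolation=2))
E
```

```text
[0.44354593 0.0520054  0.11269586]
```

View pics/c5.png

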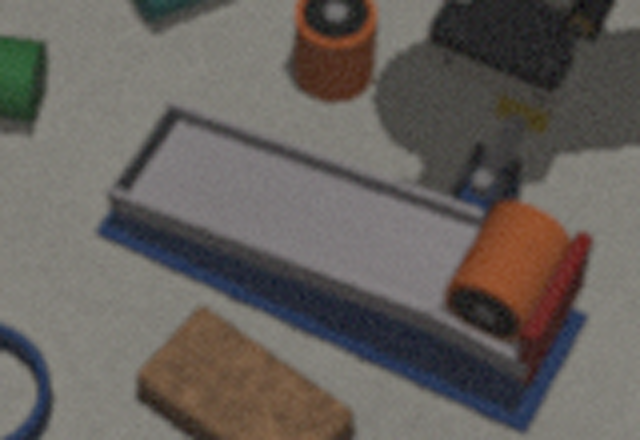

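The drum sits alone at the stop, and the finger stands outside the tab. I push the keeper in.

Request:
carry_out(
  commands=[0.2,-0.006,0,0,1,0.2,-0.006,0,0,1,0.2,-0.006,0,0,1,0.2,-0.006,0,0,1,0.2,-0.006,0,0,1,0.2,-0.006,0,0,1,0.2,-0.006,0,0,1],
)

```text
time_s: 11.0
tcp_pos: [0.5015, 0.0511, 0.1152]
eef_rot: [180.0, -0.0, -91.8]
contact_force: [-1.2, 0.1, 1.8]
gripper_width: 0.0003
```

Request:
carry_out(
  commands=[0.1,-0.003,0,0,1,0.1,-0.003,0,0,1,0.1,-0.003,0,0,1,0.1,-0.003,0,0,1],
)

```text
time_s: 11.4
tcp_pos: [0.517, 0.0507, 0.1152]
eef_rot: [180.0, -0.0, -91.7]
contact_force: [-2.3, -1.4, 0.4]
gripper_width: 0.0002
```

Request:
carry_out(
  commands=[0.05,-0.002,0,0,1,0.05,-0.002,0,0,1],
)

```text
time_s: 11.6
tcp_pos: [0.521, 0.0506, 0.1152]
eef_rot: [180.0, -0.0, -91.7]
contact_force: [-1.1, -0.3, 1.2]
gripper_width: 0.0007
```

Contact force is only the slide friction so far, so I continue in small steps until the force rises at the end of travel.

Request:
carry_out(
  commands=[0.05,-0.002,0,0,1,0,0,0,0,1],
)

```text
time_s: 11.8
tcp_pos: [0.5232, 0.0507, 0.1153]
eef_rot: [-180.0, 0.0, -91.7]
contact_force: [-0.7, -0.2, 0.2]
gripper_width: 0.0006
```

Request:
carry_out(
  commands=[0.04,0,0,0,1,0,0,0,0,1],
)

```text
time_s: 12.0
tcp_pos: [0.5247, 0.0507, 0.1153]
eef_rot: [-180.0, 0.0, -91.7]
contact_force: [-0.5, -1.2, -0.3]
gripper_width: 0.0006
```

Request:
carry_out(
  commands=[0.03,0,0,0,1,0,0,0,0,1],
)

```text
time_s: 12.2
tcp_pos: [0.5259, 0.0507, 0.1153]
eef_rot: [-180.0, 0.0, -91.7]
contact_force: [-2.1, -0.2, -1.0]
gripper_width: 0.0002
```

Request:
carry_out(
  commands=[0.03,0,0,0,1,0,0,0,0,1],
)

```text
time_s: 12.4
tcp_pos: [0.5271, 0.0506, 0.1153]
eef_rot: [-180.0, -0.0, -91.7]
contact_force: [-2.0, -1.6, -0.0]
gripper_width: 0.0004
```

Request:
carry_out(
  commands=[0.03,0,0,0,1,0,0,0,0,1],
)

```text
time_s: 12.6
tcp_pos: [0.5275, 0.0505, 0.1152]
eef_rot: [179.9, -0.0, -91.8]
contact_force: [-4.4, -0.6, 3.3]
gripper_width: 0.0004
```

```bash
python3 - <<'E'
from h import *
print(telemetry.get_state()['tcp_pos'],telemetry.get_state()['contact_force'])
b=snap('scene','s6.png')
B=cv2.imread('pics/s6.png')[200:310,270:410]
cv2.imwrite('pics/c6.png',cv2.resize(B,(700,550),interpolation=2))
E
```

```text
[0.52750601 0.05048583 0.11518749] [-4.40208696 -0.64007683  3.34440706]
```

View pics/c6.png

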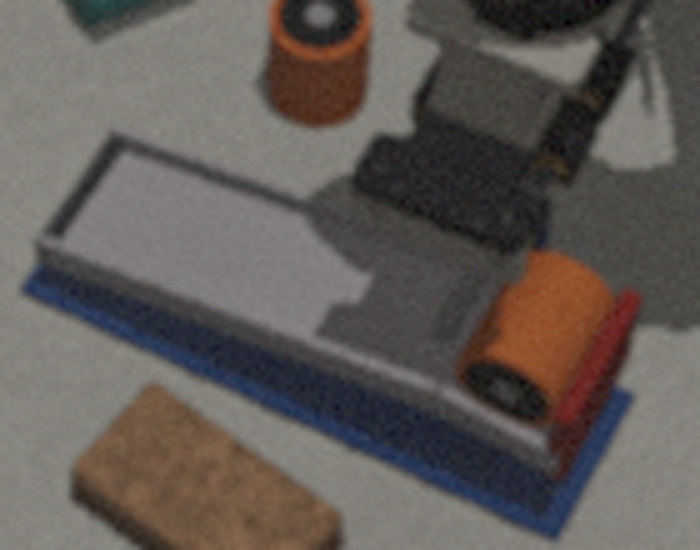

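The force is rising and the tool lags its command, so the end of travel seems reached. I nudge a little further to confirm.

Request:
carry_out(
  commands=[0.03,0,0,0,1,0,0,0,0,1],
)

```text
time_s: 12.85
tcp_pos: [0.5277, 0.0504, 0.1151]
eef_rot: [179.8, -0.0, -91.8]
contact_force: [-9.4, 1.2, 6.4]
gripper_width: 0.0
```

Request:
carry_out(
  commands=[0.03,0,0,0,1,0,0,0,0,1],
)

```text
time_s: 13.05
tcp_pos: [0.5279, 0.0503, 0.1151]
eef_rot: [179.7, -0.0, -91.8]
contact_force: [-13.8, 2.6, 10.4]
gripper_width: 0.0003
```

The tool is at the hard stop: force grows without motion. I back off and rise clear.

Request:
carry_out(
  commands=[-0.1,0,0,0,1,-0.4,0,0,0,1,-0.6,0,0,0,1,-0.5,0,0,0,1,0,0,0.6,0,1,0,0,0.8,0,1,0,0,0.8,0,1,0,0,0.8,0,1],
)

```text
time_s: 13.85
tcp_pos: [0.4671, 0.0508, 0.2371]
eef_rot: [-179.9, 0.0, -91.7]
contact_force: [0.4, -0.3, 0.2]
gripper_width: 0.0005
```

Request:
carry_out(
  commands=[0,-0.8,0,0,1,0,-0.8,0,0,1,0,-0.8,0,0,1,0,-0.8,0,0,1,0,-0.8,0,0,1,0,-0.8,0,0,1,0,0,0,0,1,0,0,0,0,1],
)

```text
time_s: 14.65
tcp_pos: [0.467, -0.142, 0.2354]
eef_rot: [-179.9, 0.0, -91.8]
contact_force: [0.1, 0.7, -0.9]
gripper_width: 0.0004
```

```bash
python3 - <<'E'
from h import *
s=telemetry.get_state();print(s['tcp_pos'],s['contact_force'],s['time_s'])
b=snap('scene','s7.png');a=snap('top','t7.png')
p=np.load('p.npy')
B=cv2.imread('pics/s7.png')[160:320,215:415]
cv2.imwrite('pics/c7.png',cv2.resize(B,(750,600),interpolation=2))
def W(P): x,y=np.cos(p[2]),np.sin(p[2]); P=np.atleast_2d(P)/1000; return P@np.array([[x,y,0],[-y,x,0],[0,0,1]])+[p[0],p[1],0]
for q in(50,60): print(q,((proj(b,W([(49,109-q,125),(81,109-q,125),(65,46-q,89)]))-[215,160])*3.75).round(0).tolist())
E
```

```text
[ 0.46697515 -0.141988    0.23544219] [ 0.12278097  0.71141431 -0.93920932] 14.65
50 [[565.0, 256.0], [613.0, 276.0], [541.0, 376.0]]
60 [[558.0, 268.0], [606.0, 288.0], [534.0, 389.0]]
```

View pics/c7.png

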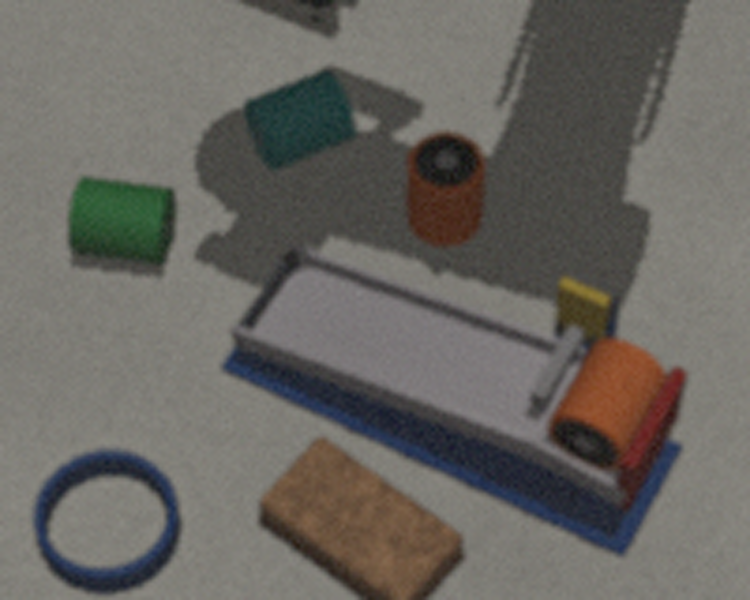

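The tab (from 558,280 to 610,290) and bar tip (about 537,405) match the fully-in prediction better than the one for 50 mm. The bar crosses behind the drum, which rests at the stop, and the other things stand where they were.

```bash
python3 -c "
from h import *
print(r.close_job())"
```

```text
the job is handed in; nothing more can be done
None
```

The drum is resting against the red stop and the keeper is pushed in behind it. I handed the job in at about 14.7 s, with the arm clear of everything.

- **Drum:** I pushed it up the slope and over the crest with the closed fingertips, at no more than about 3 N. It rolled on to the stop, and a picture showed it resting there with the arm away before I touched the tab.
- **Keeper:** I pushed the tab until it hit a hard stop; the force rose to about 14 N along the push with no further motion.
- **Final picture:** The bar crosses the gutter behind the drum. The tab and bar tip sat about 10–16 px low in the 3.75x crop, 3–4 camera pixels, even against the fully-in prediction. That is close to my fit's worst error of about 3.6 px. So I took the hard stop as the proof that it is fully in.
- **Other objects:** The spare drum, the look-alikes, the sanding block and the tape roll looked undisturbed in that picture. The bottle and the can were outside the crop; the arm did not go near the can and passed high near the bottle.

No check failed.

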